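# Line up the lipstick shades from palest to darkest

### The job

Line up the four lipsticks on the blue strip in order of shade, one on each grey round mark: the palest on the mark next to the white end block, then darker step by step to the darkest next to the black end block. Each must stand upright with its whole foot within its mark; do not let any lipstick topple on the way.

Things in the scene. Friction and masses are not known exactly. Their poses are not given: they have to be found in the camera images.
- lipstick_pale: Closed lipstick standing upright: plain cylinder 28 mm in diameter, 72 mm tall, about 40 g; the lower 44 mm is white, the cap above (all of the top seen from above) is pale pink, the palest of the four. Stands loose on the table. Origin: centre of its underside, z up along the tube.
- lipstick_rose: Closed lipstick standing upright: plain cylinder 28 mm in diameter, 72 mm tall, about 40 g; the lower 44 mm is white, the cap above (all of the top seen from above) is rose pink, second palest. Stands loose on the table. Origin: centre of its underside, z up along the tube.
- lipstick_red: Closed lipstick standing upright: plain cylinder 28 mm in diameter, 72 mm tall, about 40 g; the lower 44 mm is white, the cap above (all of the top seen from above) is bright red, second darkest. Stands loose on the table. Origin: centre of its underside, z up along the tube.
- lipstick_wine: Closed lipstick standing upright: plain cylinder 28 mm in diameter, 72 mm tall, about 40 g; the lower 44 mm is white, the cap above (all of the top seen from above) is very dark wine, nearly black, the darkest. Stands loose on the table. Origin: centre of its underside, z up along the tube.
- mark_a: Flat round grey mark, 52 mm in diameter, at one end of the row; fixed on a blue strip (75 mm x 370 mm, 8 mm thick) that lies fixed on the table. The four marks a, b, c, d lie in a straight row along the strip, 68 mm from centre to centre. Origin: centre of its top face, 10 mm above the table; z up, y along the row (from mark_d towards mark_a). The mark is flat, without rim or recess.
- mark_b: Flat round grey mark, 52 mm in diameter, second in the row, next to mark_a; fixed on a blue strip (75 mm x 370 mm, 8 mm thick) that lies fixed on the table. The four marks a, b, c, d lie in a straight row along the strip, 68 mm from centre to centre. Origin: centre of its top face, 10 mm above the table; z up, y along the row (from mark_d towards mark_a). The mark is flat, without rim or recess.
- mark_c: Flat round grey mark, 52 mm in diameter, third in the row, next to mark_d; fixed on a blue strip (75 mm x 370 mm, 8 mm thick) that lies fixed on the table. The four marks a, b, c, d lie in a straight row along the strip, 68 mm from centre to centre. Origin: centre of its top face, 10 mm above the table; z up, y along the row (from mark_d towards mark_a). The mark is flat, without rim or recess.
- mark_d: Flat round grey mark, 52 mm in diameter, at the other end of the row; fixed on a blue strip (75 mm x 370 mm, 8 mm thick) that lies fixed on the table. The four marks a, b, c, d lie in a straight row along the strip, 68 mm from centre to centre. Origin: centre of its top face, 10 mm above the table; z up, y along the row (from mark_d towards mark_a). The mark is flat, without rim or recess.
- end_white: Small white end block, 50 mm across the strip x 22 mm along it x 20 mm tall, fixed on the blue strip beyond one end mark (60 mm from that mark's centre, either mark_a's end or mark_d's end, differing from start to start; the other end block is at the opposite end). It shows where the palest shade goes. Origin: centre of its underside, 8 mm above the table.
- end_black: Small black end block, 50 mm across the strip x 22 mm along it x 20 mm tall, fixed on the blue strip beyond one end mark (60 mm from that mark's centre, either mark_a's end or mark_d's end, differing from start to start; the other end block is at the opposite end). It shows where the darkest shade goes. Origin: centre of its underside, 8 mm above the table.
Things that resemble listed ones, but are neither listed nor needed, are in the scene too. Leave any yellow look-alike of the lipstick_red alone.

How it is judged:
By the outcome, as a careful person would: the job done as asked, in the order asked, and still so for the second after the job is handed in, with the robot touching nothing.
It also fails if it takes over 96 s, if anything falls off the work surface, if the arm or the gripper's body presses on something with over 40 N, if the wrist force passes 120 N, or if a joint passes its speed limit or range.

### The arm

A 7-joint arm with a two-finger parallel gripper is mounted at the origin on the work surface. World frame = base frame: x ahead of the robot, y to its left, z up, the work surface at z = 0. Lengths are in m, angles in rad, forces in N, time in s.
With the tool pointing down it reaches from about 0.425 to 0.925 m from the base axis. Payload 6.8 kg.
Tool frame: the origin (TCP) lies on the front face of the gripper's body, between the roots of the fingers; the fingertips stand 73 mm ahead of it and the grasp point (between the pads) lies 54 mm ahead of it (env.nose_length is the distance from the TCP to the fingertips, in m); z points along the fingers, y is the line along which they close (so a half turn about z gives the same grasp; the last joint's range is limited). The gripper opens to 85 mm and grips with 20 to 120 N. Pads are 22 mm wide; open, the fingers measure 114 mm over their backs; the gripper's body (76 mm by 85 mm) begins 54 mm behind the grasp point. The pads swing forward as they close: fully open they stand 13 mm farther back than shut.
Start: joints at [1.231, 0.477, 0.022, 1.555, -0.011, 1.109, -0.083], TCP at [0.155, -0.657, 0.304] pointing down, gripper open.
Joint ranges: [-2.96, 2.96], [-0.34, 2.1], [-1.41, 1.46], [0.24, 2.44], [-1.37, 4.51], [0.17, 1.92], [-2.96, 2.96]. Speed limits (rad/s): [2.39, 2.39, 3.14, 3.14, 3.14, 3.14, 3.14].

### API

Orientations are given as a unit quaternion [w, x, y, z].
In Python, from cell import env, kin, camera, calibration, job gives the robot as it stands. The module is installed in compiled form; this text tells all that it offers. Calls block until the motion is done:
- env.reach(position, orientation): joint-space move of the TCP to a pose.
- env.movel(position, velocity=0.15, rot=None, stop_force=None): straight line of the TCP; rot=None keeps the orientation; velocity is the mean speed in m/s. With stop_force (N) it stops when the force on the tool has changed by that much, and returns True; else False.
- env.goto_joints(angles): joint-space move.
- env.grip(opening, f_grip=None): finger opening in m; f_grip is the grip in N (None keeps the last); returns when the fingers have stopped.
- env.dwell(seconds).
- kin.inverse_kinematics(position, orientation): joint angles nearest the present ones, or None.
- env.get_state(): the state.
- camera(name): name is "scene" or "top"; returns (picture, depth): 420x560x3 uint8, blue, green, red; 420x560 float32, m along the optical axis (not along the pixel's ray), 0 where there is no reading.
- calibration(name): a dict with "fx", "fy", "cx", "cy" (pixels), "k1" (the pictures are not rectified: a ray, as slopes to the right and down, at radius r is drawn at 1 + k1 r^2 times it, then the intrinsics apply), "rvec" (rotation vector, rad) and "tvec" (3), from world to camera coordinates, as OpenCV has them. Camera axes: x right, y down, z forward; pixel columns grow to the right and rows downward; lengths in m; the calibration is good to about 2 mm. A picture is of the moment at which its call begins. calibration takes no time and is no camera call.
A pose or a line that the arm cannot do raises env.PlanningError and nothing moves.
- job.job_done(): hands the job in; it is judged then, once.
The state is a dict: "time": time; "qpos": joint angles; "joint_velocities": joint speeds; "joint_torque": joint torques, N m; "tcp_pos": TCP position; "orientation": TCP orientation; "force": force on the tool from outside, world axes, zero at the start; "torque": the same for the moment, N m; "opening": finger opening in m; "gripper_force": force on a finger pad.
Only numpy, scipy, OpenCV 4.12 (cv2) and the standard library are available. Lean on these libraries where they do the work, as an engineer would, in place of code of your own. Each camera call takes 0.05 s, during which the arm holds its last target. There are 200 camera calls.

## Working session

There is one attempt and no reset: what is moved stays moved. The work goes in short steps, each a Python script; the robot and the scene stay as the last script left them, time stands still between calls to the robot, and variables do not carry over. Pictures are saved under pics/ and viewed, at most 14 in all, crops included, and the job is handed in when it is done.

```bash
mkdir -p pics
python3 - <<'E'
from cell import env,camera,calibration
import cv2
for n in("top","scene"):
    p,d=camera(n); cv2.imwrite(f"pics/{n}0.png",p); print(calibration(n))
s=env.get_state();print(s["time"],s["orientation"],s["tcp_pos"])
E
```

```text
{'fx': 542.9658983317772, 'fy': 542.9658983317772, 'cx': 279.9588137261523, 'cy': 212.81590869006604, 'k1': -0.07362367321847947, 'rvec': array([ 2.11632955, -2.15136353,  0.17137083]), 'tvec': array([0.03444732, 0.51656032, 1.22455017])}
{'fx': 519.8103427350109, 'fy': 519.8103427350109, 'cx': 264.59200289870915, 'cy': 203.03509796521882, 'k1': -0.02304402821952325, 'rvec': array([ 2.15118392,  0.80595629, -0.34796993]), 'tvec': array([-0.42027765, -0.1706509 ,  1.27690189])}
0.1 [-8.20906340e-04  9.93288222e-01  1.15662502e-01 -1.41871203e-04] [ 0.15498297 -0.6565246   0.30302664]
```

View pics/top0.png

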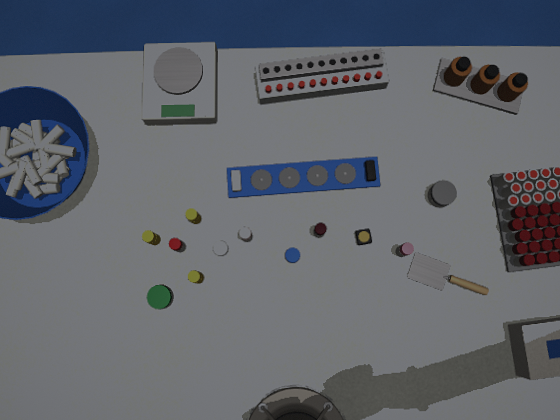

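View pics/scene0.png

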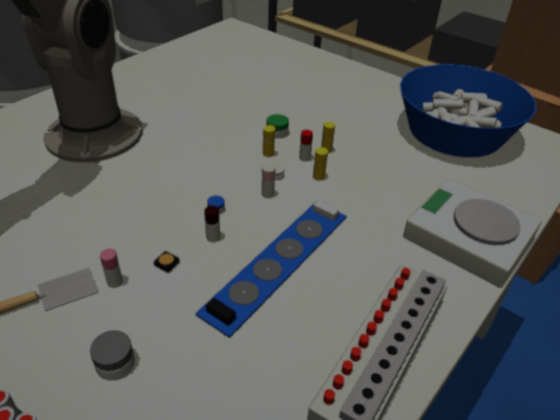

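The top view shows red at (175,244), pale at (245,232), wine at (320,229) and rose at (406,249), with yellow decoys around red. The marks run from (262,180) to (345,174), with the white block on the left at (236,180) and the black one on the right at (370,170). The scene view agrees.

```bash
cat > h.py <<'E'
from cell import env,kin,camera,calibration,job
import cv2,numpy as np
def rays(n,uv):
    c=calibration(n); K=np.array([[c["fx"],0,c["cx"]],[0,c["fy"],c["cy"]],[0,0,1]])
    R=cv2.Rodrigues(c["rvec"])[0]
    x=cv2.undistortPoints(np.float64(uv).reshape(-1,1,2),K,np.array([c["k1"],0,0,0.]))[:,0]
    return np.c_[x,np.ones(len(x))],R,c["tvec"].ravel()
def plane(n,uv,z):
    x,R,t=rays(n,uv); o=-R.T@t; d=x@R
    return o+d*((z-o[2])/d[:,2])[:,None]
def cloud(n,D):
    v,u=np.mgrid[:D.shape[0],:D.shape[1]]
    x,R,t=rays(n,np.c_[u.ravel(),v.ravel()])
    return ((x*D.reshape(-1,1)-t)@R).reshape(*D.shape,3)
def tubes(P,D):
    """upright tubes: centroid of the top-face pixels (depth), plus ray-on-plane centre"""
    W=cloud("top",D); m=((abs(W[...,2]-.072)<.006)&(D>0)).astype(np.uint8)
    n,L,S,C=cv2.connectedComponentsWithStats(m,connectivity=4)
    out=[]
    for i in range(1,n):
        if 60<S[i,4]<260 and max(S[i,2:4])<24:
            q=plane("top",[C[i]],.072)[0]; out.append((C[i].round(1),S[i,2:].tolist(),q[:2].round(4),np.median(W[L==i],0).round(4),np.median(P[L==i],0)))
    return out
E
python3 - <<'E'
from h import *
P,D=camera("top")
for o in tubes(P,D): print(*o)
hsv=cv2.cvtColor(P,cv2.COLOR_BGR2HSV)
# marks: low-saturation holes inside the strip
blue=cv2.inRange(hsv,(100,120,60),(125,255,255)); blue[:150]=0;blue[205:]=0;blue[:,:215]=0;blue[:,395:]=0
cs=cv2.findContours(blue,cv2.RETR_CCOMP,cv2.CHAIN_APPROX_NONE)
for c,hh in zip(cs[0],cs[1][0]):
    a=cv2.contourArea(c)
    if a>100:
        (e,ax,ang)=cv2.fitEllipse(c); M=cv2.moments(c)
        uv=[M["m10"]/a,M["m01"]/a]; print(a,hh[3],np.round(e,1),np.round(ax,1),np.round(uv,1),plane("top",[e],.01)[0].round(4))
cv2.imwrite("pics/c1.png",cv2.resize(P[150:300,130:430],None,fx=2.6,fy=2.6,interpolation=cv2.INTER_CUBIC))
E
```

```text
[308.2  62.2] [22, 16, 124] [ 0.8778 -0.0479] [ 0.8816 -0.0478  0.068 ] [105. 103. 105.]
[278.4  66.7] [20, 14, 120] [0.8675 0.0239] [0.868 0.025 0.068] [103. 102. 103.]
[ 36.  129.6] [11, 22, 157] [0.7233 0.6046] [0.7245 0.6043 0.0714] [119. 117. 115.]
[ 18.6 181.8] [16, 21, 120] [0.5964 0.6386] [0.5947 0.6377 0.0734] [ 97.5 102.5 103.5]
[512.3 200.1] [14, 11, 108] [ 0.5329 -0.5122] [ 0.5326 -0.5112  0.0734] [ 70.   71.  110.5]
[191.4 213.5] [12, 12, 114] [0.5139 0.2283] [0.5131 0.2288 0.0725] [ 49. 120. 118.]
[319.7 227.8] [12, 12, 113] [ 0.4763 -0.0637] [ 0.4756 -0.064   0.0724] [27. 22. 49.]
[244.3 232.3] [12, 12, 113] [0.4687 0.1075] [0.469  0.1079 0.0729] [125. 121. 119.]
[147.6 235.6] [13, 12, 114] [0.4647 0.328 ] [0.4639 0.3274 0.0727] [ 49. 120. 117.]
[174.7 243.3] [13, 13, 121] [0.4462 0.2656] [0.4466 0.2655 0.0727] [ 31.  28. 114.]
[407.1 248.1] [13, 13, 118] [ 0.4265 -0.2603] [ 0.4265 -0.2603  0.0733] [103.  90. 116.]
[193.7 276.1] [12, 13, 122] [0.3716 0.2217] [0.3717 0.2213 0.073 ] [ 50. 120. 118.]
4323.0 -1 [302.6 176.8] [ 31.4 214.4] [302.7 176.8] [ 0.6099 -0.0301  0.01  ]
242.0 0 [235.7 180.2] [12.3 26.4] [235.7 180.2] [0.6044 0.1318 0.01  ]
386.0 0 [260.9 179.3] [22.1 22.4] [260.9 179.3] [0.6055 0.0707 0.01  ]
383.0 0 [289.  177.2] [21.9 22.4] [289.  177.2] [0.6095 0.0029 0.01  ]
388.5 0 [317.  175.1] [22.1 22.5] [316.9 175.1] [ 0.6137 -0.0651  0.01  ]
386.0 0 [344.8 173. ] [22.1 22.4] [344.8 173. ] [ 0.6177 -0.1329  0.01  ]
235.5 0 [369.7 170.4] [12.7 24.8] [369.7 170.4] [ 0.6232 -0.1937  0.01  ]
```

View pics/c1.png

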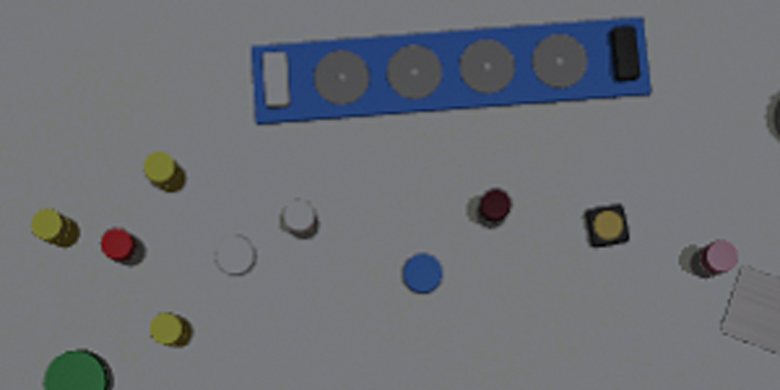

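```bash
cat >> h.py <<'E'
S={"pale":(.4688,.1077),"rose":(.4265,-.2603),"red":(.4464,.2655),"wine":(.476,-.0639)}
G={"pale":(.6055,.0707),"rose":(.6095,.0029),"red":(.6137,-.0651),"wine":(.6177,-.1329)}
H=.102; UP=.23
def move(k,q):
    p,g=S[k],G[k]
    env.grip(.055,30); env.reach([*p,UP],q)
    env.movel([*p,H],.2); env.grip(.01,30); s=env.get_state(); print(k,"held",round(s["opening"],4),s["gripper_force"])
    env.movel([*p,UP],.2); env.reach([*g,UP],q)
    env.movel([*g,H+.03],.2); hit=env.movel([*g,H+.007],.04,stop_force=3)
    s=env.get_state(); print("hit",hit,s["tcp_pos"].round(4) if hasattr(s["tcp_pos"],"round") else s["tcp_pos"],s["opening"])
    env.grip(.055); env.movel([*g,UP],.2); print("t",env.get_state()["time"])
E
python3 - <<'E'
from h import *
r=.5**.5; Q={"p":[0,r,r,0],"m":[0,r,-r,0]}
for n,q in Q.items():
    for k in S:
        print(n,k,[None if a is None else np.round(a,2) for a in (kin.inverse_kinematics([*x,z],q) for x,z in((S[k],H),(G[k],UP)))])
E
```

```text
p pale [array([ 0.27,  0.6 , -0.78,  2.12,  0.67,  0.69, -0.96]), array([ 0.31,  0.55, -0.72,  1.75,  0.42,  1.  , -0.57])]
p rose [array([ 0.74,  0.52, -0.39,  2.1 ,  0.36,  0.59,  0.1 ]), array([ 0.36,  0.52, -0.63,  1.75,  0.36,  0.98, -0.41])]
p red [array([ 0.03,  0.69, -0.88,  2.03,  0.77,  0.79, -1.32]), array([ 0.45,  0.53, -0.6 ,  1.74,  0.35,  0.98, -0.29])]
p wine [array([ 0.4 ,  0.52, -0.49,  2.13,  0.43,  0.58, -0.4 ]), array([ 0.53,  0.55, -0.57,  1.7 ,  0.34,  1.  , -0.17])]
m pale [array([ 0.55,  0.84, -1.19,  2.1 ,  1.  ,  0.96,  1.92]), array([ 0.58,  0.76, -1.19,  1.73,  0.76,  1.19,  2.32])]
m rose [array([ 0.26,  0.5 ,  0.21,  2.13, -0.2 ,  0.53, -2.53]), array([-0.9 ,  0.85,  1.27,  1.84, -0.89,  1.17, -2.46])]
m red [array([ 0.21,  0.89, -1.19,  2.02,  1.02,  1.01,  1.64]), array([-0.78,  0.86,  1.27,  1.82, -0.9 ,  1.18, -2.35])]
m wine [array([-0.77,  0.79,  1.05,  2.21, -1.05,  0.79, -2.14]), array([-0.65,  0.88,  1.27,  1.78, -0.91,  1.2 , -2.25])]
```

Orientation "p" is comfortable for every pose.

Run:
```python
from h import *
r=.5**.5; move("rose",[0,r,r,0])
P,D=camera("scene"); cv2.imwrite("pics/s1.png",P)
```

```text
rose held 0.0274 29.38841611146927
hit True [0.6096 0.0028 0.1127] 0.027307168353663012
t 7.7333
```

View pics/s1.png

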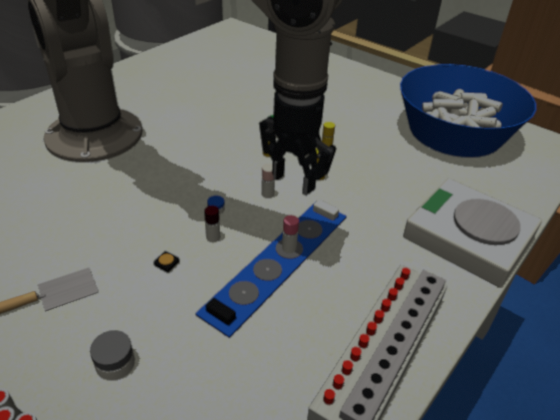

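Rose stands upright at (290,235) on the second mark from the white block. I'll move the other three now.

Run:
```python
from h import *
r=.5**.5
for k in("pale","red","wine"): move(k,[0,r,r,0])
env.reach([.5,-.45,.3],[0,r,r,0])
P,D=camera("top")
for o in tubes(P,D): print(*o)
cv2.imwrite("pics/t2.png",cv2.resize(P[130:310,130:430],None,fx=2.6,fy=2.6,interpolation=cv2.INTER_CUBIC))
P,D=camera("scene"); cv2.imwrite("pics/s2.png",P)
```

```text
pale held 0.0273 30.63218593597412
hit True [0.6055 0.0706 0.1124] 0.027125307517364222
t 13.5583
red held 0.0272 29.507102966308594
hit True [ 0.6138 -0.0653  0.1128] 0.027183962240317227
t 20.3333
wine held 0.0272 29.87546056509018
hit True [ 0.6177 -0.133   0.1126] 0.027025122128092945
t 26.0167
[369.6  56.8] [17, 16, 113] [ 0.8898 -0.1963] [ 0.8914 -0.1976  0.0679] [105. 103. 104.]
[ 36.2 129.3] [12, 21, 161] [0.7239 0.6043] [0.7243 0.6038 0.0713] [122. 119. 118.]
[ 18.2 181.4] [17, 18, 133] [0.5973 0.6396] [0.5964 0.6384 0.0739] [106. 111. 112.]
[509.7 176.5] [18, 11, 130] [ 0.5891 -0.5111] [ 0.5895 -0.5089  0.0734] [ 72.   72.5 114. ]
[516.  199.5] [21, 12, 162] [ 0.5341 -0.5213] [ 0.5341 -0.5187  0.0729] [ 65.  65. 112.]
[191.6 213.6] [13, 12, 120] [0.5137 0.2278] [0.5134 0.2274 0.0725] [ 51. 123. 121.]
[553.4 219.2] [14, 12, 119] [ 0.4865 -0.6062] [ 0.4865 -0.6066  0.0727] [19. 17. 71.]
[516.3 224.2] [13, 11, 100] [ 0.4764 -0.517 ] [ 0.4765 -0.5152  0.0728] [21. 18. 73.]
[147.5 235.6] [12, 12, 116] [0.4647 0.3281] [0.4645 0.3282 0.073 ] [ 50. 123. 120.]
[193.7 276. ] [13, 13, 124] [0.3716 0.2217] [0.3717 0.2213 0.0725] [ 51.  123.  120.5]
```

View pics/t2.png

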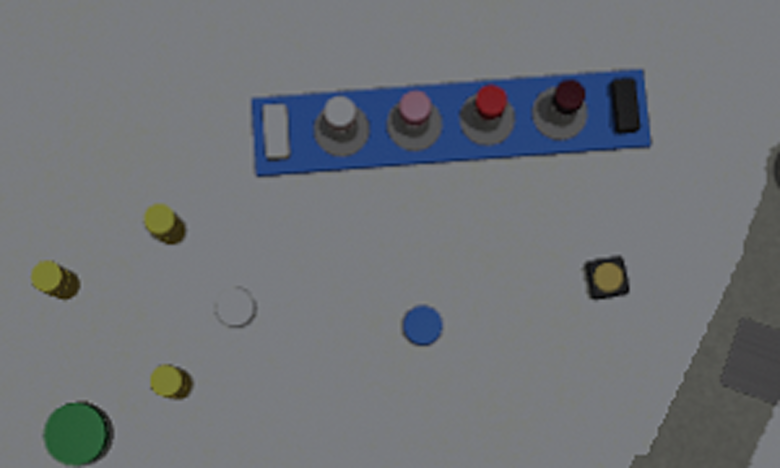

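View pics/s2.png

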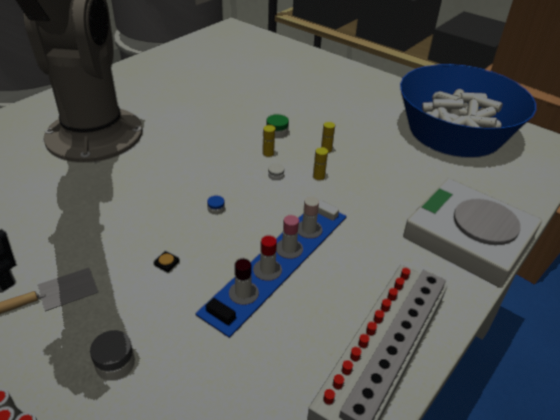

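Both views show all four upright on the marks in the right order: pale (340,112), rose (415,106), red (490,101), wine (568,97) in the top crop. I'll check the offsets in numbers, then hand in.

Run:
```python
from h import *
P,D=camera("top"); W=cloud("top",D); ok=True
for k,g in G.items():
    m=(abs(W[...,2]-.082)<.005)&(np.hypot(W[...,0]-g[0],W[...,1]-g[1])<.03)
    c=plane("top",[np.argwhere(m).mean(0)[::-1]],.082)[0]; e=np.hypot(*(c[:2]-g)); ok&=e<.007; print(k,m.sum(),round(e*1e3,1))
if ok: print(job.job_done())
```

```text
pale 103 0.1
rose 111 1.1
red 109 2.1
wine 109 0.1
the job is handed in; nothing more can be done
None
```

The job is handed in: all four lipsticks stand upright on their marks, palest by the white block to darkest by the black, each within about 2 mm of its mark's centre, in about 27 s of robot time.

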